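Rock the cork out of the blue bead jar

TASK

Open the jar of blue beads: with its cork still in the neck, rock the cork a good ten degrees to the robot's left and then as far to the right, easing it up only a few millimetres as you do, then draw it out. Lower the cork into the white tray, without dropping it, and let go. Leave the cork of the pink bead jar as it is.

Things in the scene. Friction and masses are not known exactly. Their poses are not given: they have to be found in the camera images.
- blue_stopper: Loose stopper of the blue jar, about 35 g, 66 mm tall: tapered cork (24 mm wide at foot, 33 mm at top, 32 mm tall) with a flat upright wooden grip 36 mm long (x), 16 mm thick (y), 34 mm tall. Origin mid-grip, 49 mm above the foot, 17 mm below the top; z up, x away from the robot within 35 degrees. Starts 24 mm deep in the neck, origin 25 mm above the rim; rock it across the flat of the grip.
- blue_jar: Clear glass jar of blue beads, blue band at its shoulder, fixed; 105 mm tall, 70 mm wide, neck 41 mm outside, 35 mm inside. Origin under its centre; z up, y to the robot's left within 25 degrees. A springy seal 6 mm below the rim grips the cork with up to 15 N, lets it rock 12 degrees about it, frees it after 15 mm of lift. Two other jars (pink beads; grey, metal lid) stand 130 mm or more away.
- tray: White open tray, fixed, 150 mm (x) by 170 mm (y) outside, 22 mm tall, walls and floor 6 mm thick. Origin under its centre, z up.
- pink_stopper: The stopper of the pink bead jar, just like the blue jar's in make, size and axes; leave it in place.
Not all that is in view belongs to the job. Leave any yellow look-alike of the blue_stopper alone.

How it is judged:
By the outcome, as a careful person would: the job done as asked, in the order asked, and still so for the second after the job is handed in, with the robot touching nothing.
It also fails if it takes over 40 s, if anything falls off the work surface, if the arm or the gripper's body presses on something with over 40 N, if the wrist force passes 120 N, or if a joint passes its speed limit or range.

ROBOT

A 7-joint arm with a two-finger parallel gripper is mounted at the origin on the work surface. World frame = base frame: x ahead of the robot, y to its left, z up, the work surface at z = 0. Lengths are in mm, angles in rad, forces in N, time in s.
With the tool pointing down it reaches from about 350 to 900 mm from the base axis. Payload 19.9 kg.
Tool frame: the origin (TCP) lies at the very end of the fingers, on their centre line; the grasp point (between the pads) lies robot.hold_point_z behind it (robot.hold_point_z is the distance from the TCP to the grasp point, in mm); z points along the fingers, y is the line along which they close (so a half turn about z gives the same grasp; the last joint's range is limited). The gripper opens to 85 mm and grips with 20 to 120 N. Pads are 22 mm wide; open, the fingers measure 114 mm over their backs; the gripper's body (76 mm by 85 mm) begins 54 mm behind the grasp point. The pads swing forward as they close: fully open they stand 13 mm farther back than shut.
Start: joints at [1.306, 0.417, -0.01, 1.614, 0.005, 1.111, -0.053], TCP at [138.707, -609.395, 231.26] pointing down, gripper open.
Joint ranges: [-2.81, 2.81], [-0.39, 2.02], [-1.27, 1.25], [0.06, 2.57], [-1.19, 4.33], [0.19, 2], [-2.82, 2.82]. Speed limits (rad/s): [1.89, 1.89, 2.39, 2.39, 3.01, 3.01, 3.01].

INTERFACE

Orientations are given as a rotation vector (axis times angle).
In Python, from workcell import robot gives the robot as it stands. The module is installed in compiled form; this text tells all that it offers.
- The arm moves only by the tool arm_command, never from a script. Its argument "increments" is one flat list of numbers, 7 for each row, row after row: the turn, a rotation vector about the tool's x, y, z in units of 6 degrees (1.0 is 6 degrees), then the shift along the tool's x, y, z in cm, then the opening, from 0 (shut) to 1 (fully open). A call has 1 to 5 rows; each row shifts and turns the commanded pose from where the row before left it, along the tool's axes as they then stand; what a row does not reach is not made up. A row lasts 1/12 s, in which the tool goes at most 41.7 mm and 7.16 degrees, less where a joint would pass 70% of its speed; a pose out of reach is approached as far as the arm can. A call with a gripper value outside its range is refused whole. The fingers move at their own pace and stop on an object; "force" is the grip in N (left out, the last holds). Time passes only in rows, so rows that do not move let the fingers close. It gives the time, the measured TCP pose, the force, the opening and the grip force at its end, in the units of the state.
- robot.state(): the state, without advancing time (a new reading comes with each control period).
- robot.grab_frame(name): name is "scene" or "top" or "wrist"; returns a dict with "img" (400x640x3 uint8, red, green, blue), "range_z" (400x640 float32, mm along the optical axis (not along the pixel's ray), 0 where there is no reading), "intrinsics" (3x3 intrinsics, pixels), "k1" (the pictures are not rectified: a ray, as slopes to the right and down, at radius r is drawn at 1 + k1 r^2 times it, then the intrinsics apply), "extrinsics" (4x4, takes a point from camera to world coordinates). Camera axes: x right, y down, z forward; pixel columns grow to the right and rows downward; lengths in mm; the calibration is good to about 2 mm. A picture is of the moment at which its call begins.
- robot.job_done(): hands the job in; it is judged then, once.
Trained networks look in a picture, given as the dict that the camera call returned (one of the last four; its "shot" number tells which), for a name from the list of things; names that differ only in an ending like _2 or _b are one class to them, and where a whole thing is asked for, a point or a joint stands for the part that bears it (a point fixed in the world has none). Each returns a list of dicts, best first, with "confidence" (0 to 1); they miss things now and then, are a little off and sometimes report something else, mostly with a low value. They report only what shows in the picture. A call takes as long as a camera call. They do not tell look-alikes from the thing itself.
- robot.search_frame(picture, name): "at" ([x, y, z] in mm, in world coordinates, good to about 4 mm: the middle of the surface that is visible of it).
- robot.regions_of(picture, name): "mask" (400x640 bool, what is visible of it).
The state is a dict: "time_s": time; "joint_pos": joint angles; "qd": joint speeds; "joint_efforts": joint torques, N m; "tool_pos": TCP position; "eef_rot": TCP orientation; "force": force on the tool from outside, world axes, zero at the start; "ft_torque": the same for the moment, N m; "grip_width": opening from 0.0 (shut) to 1.0 (fully open); "finger_force": force on a finger pad.
Only numpy, scipy, OpenCV 4.12 (cv2) and the standard library are available. Lean on these libraries where they do the work, as an engineer would, in place of code of your own. Each camera call takes 0.05 s, during which the arm holds its last target. There are 200 camera calls.

## Working session

There is one attempt and no reset: what is moved stays moved. The work goes in short steps, Python scripts to look and compute and a tool call to move; the robot and the scene stay as the last step left them, time stands still between calls to the robot, and variables do not carry over. Pictures are saved under pics/ and viewed, at most 10 in all, crops included, and the job is handed in when it is done.

Besides the shell and the picture viewer there is one more tool, called after ">>>" in YAML: its name, and indented under it one key for each argument. arm_command: Moves the arm, as the interface text tells. Its arguments: {"type":"object","properties":{"increments":{"type":"array"},"force":{"type":"number"}},"required":["increments"]}

```bash
mkdir -p pics; cat > h.py <<'E'
import numpy as np, cv2
from scipy.spatial.transform import Rotation as R
from workcell import robot
def save(f,n): cv2.imwrite(f'pics/{n}.png',f['img'][:,:,::-1])
def cloud(f,m=None):
    K=np.array(f['intrinsics']);z=f['range_z']
    ok=z>0
    if m is not None: ok&=m
    v,u=np.nonzero(ok);k=float(f['k1'])
    d=np.c_[(u-K[0,2])/K[0,0],(v-K[1,2])/K[1,1]];s=d.copy()
    for _ in range(10): s=d/(1+k*(s**2).sum(1,keepdims=True))
    Z=z[ok];P=np.c_[s*Z[:,None],Z]
    E=np.array(f['extrinsics']);return P@E[:3,:3].T+E[:3,3],u,v
E
python3 - <<'E'
from h import *
print(robot.state(),robot.hold_point_z)
for n in ['top','scene']:
    f=robot.grab_frame(n);save(f,n+'1');print(n,np.round(f['extrinsics'],2).tolist())
    for o in ['blue_stopper','blue_jar','tray','pink_stopper']:
        print(o,[(np.round(d['at']),round(d['confidence'],2)) for d in robot.search_frame(f,o)])
E
```

```text
{'time_s': 0.0, 'joint_pos': array([ 1.30549164,  0.41795852, -0.01030149,  1.61416879,  0.00472975,
        1.11072137, -0.05296889]), 'qd': array([ 1.07075137e-03,  1.36503352e-03, -1.49915706e-03, -7.22517748e-04,
       -8.13526456e-04,  2.55419543e-05,  4.84833831e-05]), 'joint_efforts': array([ 5.12026672e-04, -8.64445925e+01,  6.79314081e-01, -4.34886825e+01,
        1.91006128e-02,  7.43198470e-03, -1.73316857e-05]), 'tool_pos': array([ 138.61568051, -609.07462821,  230.67220008]), 'eef_rot': array([-3.12073558e+00, -3.50763469e-01,  4.01320603e-04]), 'force': array([-0.17952339,  0.96195516,  0.31643187]), 'ft_torque': array([ 0.05292059,  0.05445898, -0.0392833 ]), 'finger_force': 0.0, 'grip_width': 1.000585185757694} 18.700000000000003
top [[-0.01, -0.98, 0.22, 358.68], [-1.0, 0.01, 0.0, -8.2], [-0.0, -0.22, -0.98, 1006.75], [0.0, 0.0, 0.0, 1.0]]
blue_stopper [(array([497.,  -6., 145.]), 0.78), (array([462.,  82.,  66.]), 0.52), (array([486., -94.,  69.]), 0.51)]
blue_jar [(array([486.,  -4.,  73.]), 0.57)]
tray [(array([634.,  23.,   3.]), 0.69)]
pink_stopper [(array([494., 200., 144.]), 0.57)]
scene [[-0.78, 0.52, -0.35, 790.48], [0.62, 0.65, -0.44, 334.38], [-0.0, -0.56, -0.83, 748.67], [0.0, 0.0, 0.0, 1.0]]
blue_stopper [(array([502.,   3., 135.]), 0.9), (array([471.,  87.,  52.]), 0.84), (array([494., -86.,  47.]), 0.65)]
blue_jar [(array([517.,  14.,  72.]), 0.95)]
tray [(array([634.,  28.,   9.]), 0.82)]
pink_stopper [(array([503., 215., 145.]), 0.98)]
```

View pics/top1.png

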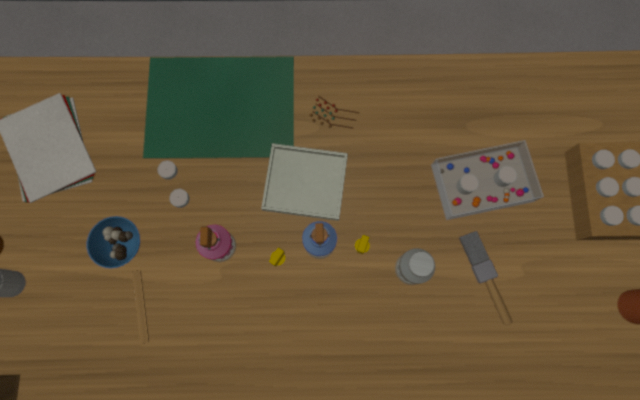

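View pics/scene1.png

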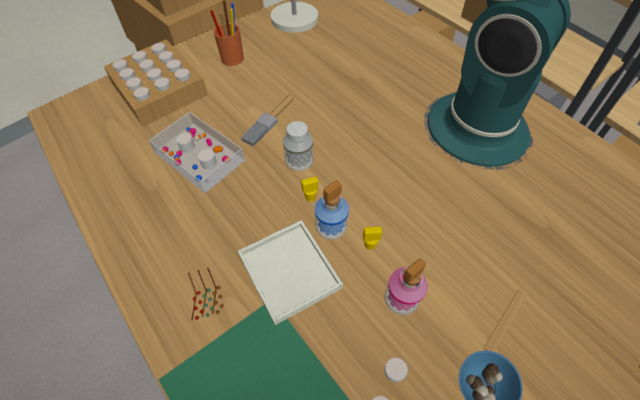

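The blue jar and its cork are at top (320,236) and scene (332,205). Yellow look-alikes flank them at top (278,257) and (363,244). The tray is at top (305,181), and the pink jar is well clear at (213,240).

```bash
cat >> h.py <<'E'
def stopper(f,zlo=118,near=(497,-2)):
    P,u,v=cloud(f)
    m=(np.hypot(P[:,0]-near[0],P[:,1]-near[1])<40)&(P[:,2]>zlo)
    return P[m]
E
python3 - <<'E'
from h import *
for n in ['top','scene']:
    f=robot.grab_frame(n)
    Q=stopper(f); T=Q[Q[:,2]>Q[:,2].max()-9]
    print(n,len(Q),'zmax',Q[:,2].max(),np.percentile(Q[:,2],[50,90]))
    for A in (Q,T):
        r=cv2.minAreaRect(A[:,:2].astype(np.float32));print(len(A),r,A.mean(0))
    m=robot.regions_of(f,'tray')[0]['mask'];P,_,_=cloud(f,m)
    print('tray',cv2.minAreaRect(P[:,:2].astype(np.float32)),np.percentile(P[:,2],[5,50,95]))
s=robot.state();print(R.from_rotvec(s['eef_rot']).as_matrix().round(3))
f=robot.grab_frame('wrist');Rt=R.from_rotvec(s['eef_rot']).as_matrix();E=f['extrinsics']
print('cam in tool',(Rt.T@E[:3,:3]).round(2),(Rt.T@(E[:3,3]-s['tool_pos'])).round())
E
```

```text
top 178 zmax 151.8434234573923 [146.5824065 148.725625 ]
178 ((498.573974609375, -6.3727707862854), (15.033517837524414, 35.519508361816406), 89.44865417480469) [497.42446561  -6.40326139 145.66830913]
160 ((499.10308837890625, -6.39738655090332), (15.018203735351562, 34.47263717651367), 89.53825378417969) [498.90787445  -6.42630967 146.90417291]
tray ((634.2973022460938, 24.56043243408203), (169.7547607421875, 151.33848571777344), 81.67797088623047) [ 3.65529981  7.0177429  23.02211482]
scene 266 zmax 147.66715144926616 [141.44930811 146.06365289]
266 ((500.06158447265625, -4.225865364074707), (36.55389404296875, 16.70481300354004), 0.3611188232898712) [502.53746531  -1.42213967 137.51628202]
151 ((500.1281433105469, -4.225445747375488), (35.589271545410156, 16.70481300354004), 0.3611188530921936) [501.18113138  -3.14191289 144.35258411]
tray ((631.9761962890625, 26.47716522216797), (170.55877685546875, 157.048583984375), 81.67936706542969) [ 2.4074869   4.95880041 20.89571777]
[[ 0.975  0.222 -0.   ]
 [ 0.222 -0.975  0.   ]
 [-0.    -0.    -1.   ]]
cam in tool [[-0.   -0.96 -0.28]
 [ 1.   -0.    0.  ]
 [-0.   -0.28  0.96]] [  71.    0. -141.]
```

>>> arm_command:
  increments: [0, 0, 0, 2.4, -2.5, 0, 1, 0, 0, 0, 2.4, -2.5, 0, 1, 0, 0, 0, 2.4, -2.5, 0, 1, 0, 0, 0, 2.4, -2.5, 0, 1, 0, 0, 0, 2.4, -2.5, 0, 1]

```text
time_s: 1.17
tool_pos: [228.5, -459.4, 231.3]
eef_rot: [3.122, 0.351, -0.0]
force: [0.4, -0.6, -0.5]
grip_width: 0.999
finger_force: 0.0
```

>>> arm_command:
  increments: [0, 0, 0, 2.4, -2.5, 0, 1, 0, 0, 0, 2.4, -2.5, 0, 1, 0, 0, 0, 2.4, -2.5, 0, 1, 0, 0, 0, 2.4, -2.5, 0, 1, 0, 0, 0, 2.4, -2.5, 0, 1]

```text
time_s: 1.58
tool_pos: [317.8, -310.9, 231.5]
eef_rot: [3.121, 0.351, 0.0]
force: [1.0, -0.1, 0.0]
grip_width: 1.002
finger_force: 0.0
```

>>> arm_command:
  increments: [0, 0, 0, 2.4, -2.5, 0, 1, 0, 0, 0, 2.4, -2.5, 0, 1, 0, 0, 0, 2.4, -2.5, 0, 1, 0, 0, 0, 2.4, -2.5, 0, 1, 0, 0, 0, 2.4, -2.5, 0, 1]

```text
time_s: 2.0
tool_pos: [407.1, -162.3, 231.6]
eef_rot: [3.121, 0.351, 0.001]
force: [0.7, -0.3, -1.1]
grip_width: 1.0
finger_force: 0.0
```

>>> arm_command:
  increments: [0, 0, 0, 2.2, -2.4, 0, 1, 0, 0, 0, 2.2, -2.4, 0, 1, 0, 0, 0, 2.2, -2.4, 0, 1, 0, 0, 1, 0, 0, 0, 1, 0, 0, 1, 0, 0, 0, 1]

```text
time_s: 2.42
tool_pos: [455.5, -77.3, 231.3]
eef_rot: [-3.141, -0.021, -0.0]
force: [-0.0, -0.5, -0.1]
grip_width: 1.001
finger_force: 0.0
```

>>> arm_command:
  increments: [0, 0, 0, 2.0, -3.6, 0, 1, 0, 0, 0, 2.0, -3.6, 0, 1, 0, 0, 0.1, 0, 0, 0, 1]

```text
time_s: 2.67
tool_pos: [496.1, 0.1, 231.8]
eef_rot: [-3.139, -0.016, -0.003]
force: [-0.8, 0.5, -0.2]
grip_width: 0.998
finger_force: 0.0
```

```bash
cat > look.py <<'E'
from h import *
import sys
s=robot.state();print(s['tool_pos'].round(1),s['eef_rot'].round(3),s['joint_pos'].round(2),s['force'].round(1),s['time_s'])
f=robot.grab_frame('wrist');save(f,sys.argv[1])
Q=stopper(f,125);print(len(Q),np.percentile(Q[:,2],[5,50,95]).round(1))
T=Q[Q[:,2]>np.percentile(Q[:,2],95)-4]
print(len(T),cv2.minAreaRect(T[:,:2].astype(np.float32)),T.mean(0))
for o in ['blue_stopper','blue_jar']:
    print(o,[(np.round(d['at']),round(d['confidence'],2)) for d in robot.search_frame(f,o)])
P,u,v=cloud(f)
m=(np.hypot(P[:,0]-499,P[:,1]+5)<23)&(np.abs(P[:,2]-105)<4);print('rim',m.sum(),P[m].min(0),P[m].max(0))
E
python3 look.py w1
```

```text
[4.961e+02 1.000e-01 2.318e+02] [-3.139e+00 -1.600e-02 -3.000e-03] [ 0.39  0.22 -0.52  1.91  0.12  1.04 -1.73] [-0.8  0.5 -0.2] 2.6667
18656 [146.2 315.  326.8]
3014 ((513.3347778320312, -0.09820747375488281), (7.774343490600586, 58.6279182434082), 1.6209465265274048) [ 5.14698580e+02 -1.57031156e-01  3.25732189e+02]
blue_stopper [(array([488., -92.,  61.]), 0.8), (array([464.,  76.,  68.]), 0.77), (array([501.,  -8., 143.]), 0.61)]
blue_jar [(array([518.,  -2.,  76.]), 0.95)]
rim 410 [481.44681958 -27.61497787 101.12166352] [520.01289563  12.77571528 108.99283808]
```

View pics/w1.png

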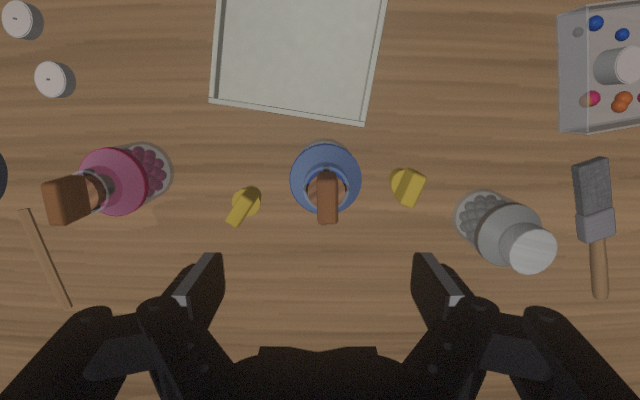

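The blue cork's grip is upright at (327,198), nearly aligned with the tool x axis. The yellow look-alikes at (243,205) and (408,187) are clear of the fingers, and the tray is ahead at (298,60).

```bash
cat > m.py <<'E'
from h import *
s=robot.state();print(s['tool_pos'].round(1),s['eef_rot'].round(3),s['force'].round(1),s['time_s'])
f=robot.grab_frame('wrist');P,u,v=cloud(f)
img=f['img'][v,u].astype(int)
m=(np.hypot(P[:,0]-499,P[:,1]+5)<32)&(P[:,2]>115)&(P[:,2]<156)&(img[:,0]>img[:,2]+20)
Q=P[m];z=np.percentile(Q[:,2],95);T=Q[np.abs(Q[:,2]-z)<4]
print('z',np.percentile(Q[:,2],[5,50,95]).round(1),len(Q),len(T),T.mean(0).round(1))
print(cv2.minAreaRect(T[:,:2].astype(np.float32)))
c=T[:,:2]-T[:,:2].mean(0);w,V=np.linalg.eigh(c.T@c);print('yaw',np.degrees(np.arctan2(V[1,1],V[0,1])))
b=(img[:,2]>img[:,0]+30)&(np.hypot(P[:,0]-499,P[:,1]+5)<45)&(P[:,2]>60)
B=P[b];print('blue',len(B),np.percentile(B,[2,50,98],axis=0).round(1).tolist())
print(cv2.minEnclosingCircle(B[:,:2].astype(np.float32)))
E
python3 m.py
```

```text
[493.8  -6.3 231.1] [-3.142e+00 -8.000e-03  1.000e-03] [ 0.9 -1.2  0.5] 2.8167
z [131.7 145.2 146.5] 1069 945 [500.5  -7.2 145.2]
((499.98956298828125, -7.275478363037109), (35.073604583740234, 15.856646537780762), 2.116774559020996)
yaw -177.9096326762465
blue 2469 [[471.9, -39.2, 67.6], [513.7, -7.0, 74.5], [532.4, 24.8, 103.9]]
((499.1485595703125, -7.201235294342041), 35.03925323486328)
```

>>> arm_command:
  increments: [0, 0, -0.28, 0.6, 0.05, 3, 1, 0, 0, 0, 0, 0, 3.3, 1, 0, 0, 0, 0, 0, 2.6, 1, 0, 0, 0, 0, 0, 1.7, 1, 0, 0, 0, 0, 0, 1, 1]

```text
time_s: 3.28
tool_pos: [498.6, -8.1, 113.4]
eef_rot: [3.141, 0.05, -0.004]
force: [0.5, -1.4, 0.2]
grip_width: 0.998
finger_force: 0.0
```

>>> arm_command:
  increments: [0, 0, 0, 0, 0, 0, 1, 0, 0, 0, 0, 0, 0, 1, 0, 0, 0, 0, 0, 0, 0.5]
  force: 40

```text
time_s: 3.53
tool_pos: [500.5, -7.3, 116.5]
eef_rot: [3.141, 0.051, 0.002]
force: [-0.2, -0.0, 0.4]
grip_width: 0.884
finger_force: 0.0
```

```bash
python3 - <<'E'
from h import *
s=robot.state();print(s['tool_pos'].round(1),s['eef_rot'].round(3),s['force'].round(1),s['grip_width'],s['time_s'])
f=robot.grab_frame('wrist');save(f,'w2')
E
```

```text
[500.5  -7.3 116.5] [3.141e+00 5.100e-02 2.000e-03] [-0.2 -0.   0.4] 0.8835792873154985 3.5333
```

View pics/w2.png

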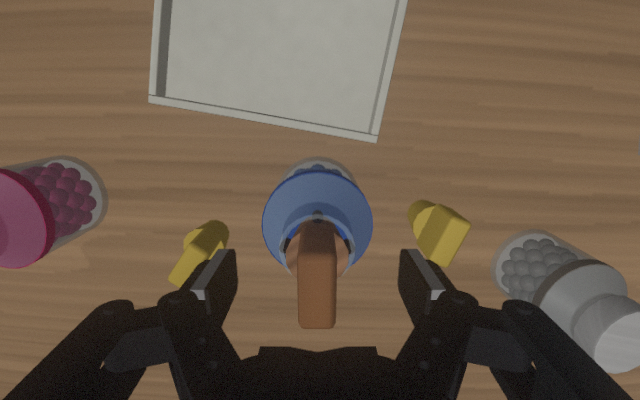

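The grip, at (317,285), sits centred between the fingers at (222,270) and (415,270), and nothing is in the way. Closing now.

>>> arm_command:
  increments: [0, 0, 0, 0, 0, 0, 0.3, 0, 0, 0, 0, 0, 0, 0.2, 0, 0, 0, 0, 0, 0, 0.1, 0, 0, 0, 0, 0, 0, 0, 0, 0, 0, 0, 0, 0, 0]
  force: 60

```text
time_s: 4.0
tool_pos: [499.9, -7.0, 115.4]
eef_rot: [3.141, 0.052, 0.0]
force: [1.1, -0.9, -2.1]
grip_width: 0.176
finger_force: 59.0
```

>>> arm_command:
  increments: [0, 0, 0, 0, 0, 0, 0, 0, 0, 0, 0, 0, 0, 0]
  force: 60

```text
time_s: 4.17
tool_pos: [499.9, -7.0, 115.3]
eef_rot: [3.141, 0.052, 0.0]
force: [0.8, -1.3, -0.1]
grip_width: 0.178
finger_force: 59.1
```

>>> arm_command:
  increments: [-0.46, 0, 0, 0, -0.08, -0.03, 0, -0.46, 0, 0, 0, -0.08, -0.03, 0, -0.46, 0, 0, 0, -0.08, -0.03, 0, -0.46, 0, 0, 0, -0.08, -0.03, 0, 0, 0, 0, 0, 0, 0, 0]

```text
time_s: 4.58
tool_pos: [499.7, -2.5, 116.3]
eef_rot: [2.946, 0.053, 0.005]
force: [0.8, -3.9, 1.8]
grip_width: 0.178
finger_force: 59.9
```

>>> arm_command:
  increments: [0, 0, 0, 0, 0, 0, 0, 0, 0, 0, 0, 0, 0, 0]

```text
time_s: 4.75
tool_pos: [499.7, -3.4, 116.2]
eef_rot: [2.951, 0.049, 0.005]
force: [-0.7, 3.1, -0.1]
grip_width: 0.179
finger_force: 59.9
```

```bash
cat > t.py <<'E'
from h import *
import sys
s=robot.state();M=R.from_rotvec(s['eef_rot']).as_matrix()
print(s['tool_pos'].round(1),'tool -z',(-M[:,2]).round(3),'left tilt',np.degrees(np.arcsin(-M[1,2])).round(2),s['force'].round(1),s['ft_torque'].round(2),s['finger_force'],s['time_s'])
f=robot.grab_frame('scene')
cv2.imwrite(f'pics/{sys.argv[1]}.png',cv2.resize(f['img'][130:280,240:440,::-1],None,fx=4,fy=4,interpolation=cv2.INTER_CUBIC))
E
python3 t.py s2
```

```text
[499.7  -3.4 116.2] tool -z [-0.006  0.189  0.982] left tilt 10.91 [-0.7  3.1 -0.1] [ 0.91  0.17 -0.02] 59.86726462841034 4.75
```

View pics/s2.png

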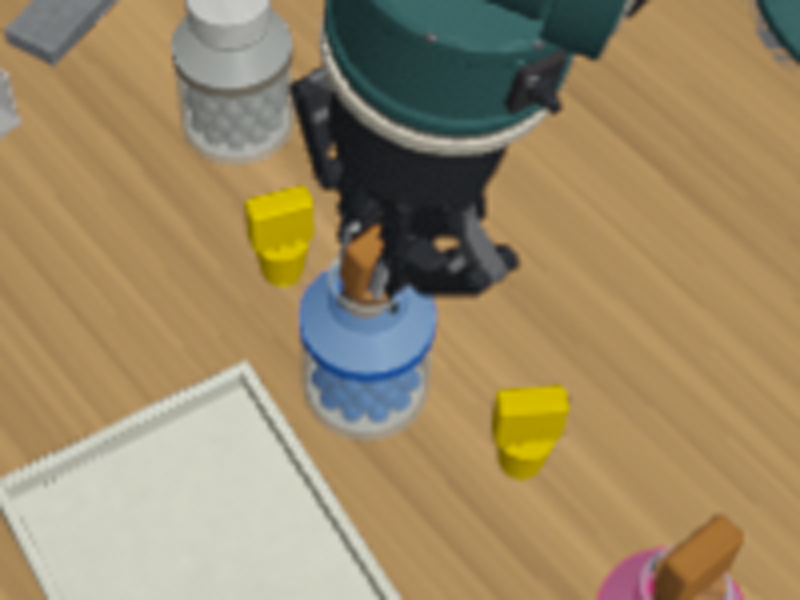

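The cork at (362,265) is leaning with the gripper and is still in the neck. I'll check its actual tilt from the wrist depth.

```bash
cat > tilt.py <<'E'
from h import *
def run():
    s=robot.state();M=R.from_rotvec(s['eef_rot']).as_matrix()
    f=robot.grab_frame('wrist');P,u,v=cloud(f);img=f['img'][v,u].astype(int)
    T=(P-s['tool_pos'])@M      # tool coords
    m=(np.abs(T[:,0])<25)&(np.abs(T[:,1])<14)&(T[:,2]>-40)&(T[:,2]<-22)&(img[:,0]>img[:,2]+20)
    Q=T[m]
    for _ in range(4):
        A=np.c_[Q[:,:2],np.ones(len(Q))];c=np.linalg.lstsq(A,Q[:,2],rcond=None)[0];r=Q[:,2]-A@c
        Q=Q[np.abs(r)<1.5]
    n=-M@np.array([-c[0],-c[1],1]);n/=np.linalg.norm(n)
    print(len(Q),'top z in tool',Q[:,2].mean().round(1),'y mid',(Q[:,1].min()+Q[:,1].max())/2,'cork left tilt',np.degrees(np.arcsin(n[1])).round(2),'in-tool tilt',np.degrees(np.arctan(c[:2])).round(2),'world top',(M@Q.mean(0)+s['tool_pos']).round(1))
    print('tool left tilt',np.degrees(np.arcsin(-M[1,2])).round(2),s['tool_pos'].round(1),s['force'].round(1),s['ft_torque'].round(2),s['time_s'])
run()
E
python3 tilt.py
```

```text
2547 top z in tool -29.7 y mid 0.04912654868481514 cork left tilt 10.91 in-tool tilt [1.22 0.04] world top [500.1   2.2 145.3]
tool left tilt 10.91 [499.8  -3.5 116.2] [-0.8  3.8  0.5] [ 1.06  0.16 -0.02] 4.8
```

>>> arm_command:
  increments: [0.46, 0, 0, 0, 0.095, -0.01, 0, 0.46, 0, 0, 0, 0.095, -0.02, 0, 0.46, 0, 0, 0, 0.095, -0.02, 0, 0.46, 0, 0, 0, 0.095, -0.02, 0, 0.46, 0, 0, 0, 0.095, -0.02, 0]

```text
time_s: 5.27
tool_pos: [500.0, -8.9, 117.9]
eef_rot: [-3.09, -0.05, 0.0]
force: [-2.0, 0.9, -1.3]
grip_width: 0.18
finger_force: 59.6
```

>>> arm_command:
  increments: [0.46, 0, 0, 0, 0.095, -0.02, 0, 0.46, 0, 0, 0, 0.095, -0.02, 0, 0.46, 0, 0, 0, 0.095, -0.01, 0, 0, 0, 0, 0, 0, 0, 0, 0, 0, 0, 0, 0, 0, 0]

```text
time_s: 5.68
tool_pos: [500.3, -11.9, 118.2]
eef_rot: [-2.947, -0.045, 0.003]
force: [-0.4, 1.6, 6.5]
grip_width: 0.182
finger_force: 61.0
```

>>> arm_command:
  increments: [0, 0, 0, 0, 0, 0, 0]

```text
time_s: 5.77
tool_pos: [500.3, -11.8, 118.2]
eef_rot: [-2.948, -0.047, 0.003]
force: [0.0, -0.4, 4.9]
grip_width: 0.177
finger_force: 60.9
```

```bash
python3 tilt.py
```

```text
2523 top z in tool -29.8 y mid 0.4946690993723428 cork left tilt -10.74 in-tool tilt [ 1.11 -0.31] world top [500.9 -17.9 147.3]
tool left tilt -11.09 [500.3 -11.8 118.2] [ 0.  -0.4  4.9] [ 0.14  0.1  -0.  ] 5.7667
```

>>> arm_command:
  increments: [-0.46, 0, 0, 0, -0.1, 0, 0, -0.46, 0, 0, 0, -0.1, 0, 0, -0.46, 0, 0, 0, -0.1, 0, 0, -0.46, 0, 0, 0, -0.1, 0, 0, 0, 0, 0, 0, 0, 0, 0]

```text
time_s: 6.23
tool_pos: [500.0, -6.1, 118.7]
eef_rot: [3.139, 0.055, 0.002]
force: [-1.6, 0.9, 6.7]
grip_width: 0.183
finger_force: 61.4
```

>>> arm_command:
  increments: [0, 0, 0, 0, 0, -0.4, 0, 0, 0, 0, 0, 0, -0.4, 0, 0, 0, 0, 0, 0, -0.5, 0, 0, 0, 0, 0, 0, -0.6, 0, 0, 0, 0, 0, 0, -0.8, 0]

```text
time_s: 6.65
tool_pos: [499.7, -7.8, 145.8]
eef_rot: [-3.141, -0.05, 0.001]
force: [-0.5, -0.2, -0.0]
grip_width: 0.176
finger_force: 60.4
```

>>> arm_command:
  increments: [0, 0, 0, 0, 0, -1.2, 0, 0, 0, 0, 0, 0, -1.6, 0, 0, 0, 0, 0, 0, -1.6, 0, 0, 0, 0, 0, 0, -1, 0, 0, 0, 0, 0, 0, 0, 0]

```text
time_s: 7.07
tool_pos: [500.8, -7.5, 201.6]
eef_rot: [3.141, 0.051, 0.005]
force: [0.1, -0.3, 0.5]
grip_width: 0.181
finger_force: 60.4
```

```bash
python3 tilt.py; python3 - <<'E'
from h import *
f=robot.grab_frame('wrist');m=robot.regions_of(f,'tray');print([x['confidence'] for x in m]);P,_,_=cloud(f,m[0]['mask'])
print('tray',cv2.minAreaRect(P[:,:2].astype(np.float32)),P.min(0),P.max(0),np.percentile(P[:,2],[5,50,95]));save(f,'w3')
E
```

```text
2536 top z in tool -29.7 y mid 0.27039634986336036 cork left tilt 0.16 in-tool tilt [ 1.12 -0.1 ] world top [501.2  -7.7 231.3]
tool left tilt 0.02 [500.8  -7.5 201.6] [ 0.1 -0.3  0.5] [-0.02 -0.03  0.  ] 7.0667
[0.71]
tray ((623.6764526367188, 27.51641845703125), (182.5469512939453, 131.01463317871094), 81.73214721679688) [548.51148484 -71.93929528  -2.97742102] [675.41958693 126.30979863  23.70785627] [ 3.54204101  4.93852449 20.80540171]
```

View pics/w3.png

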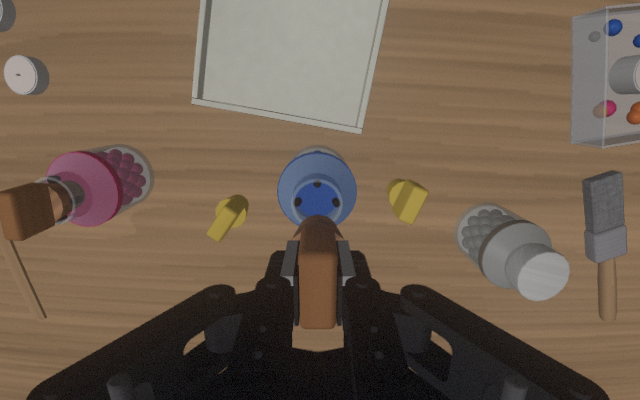

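The cork is out and held at (318,275), the jar's neck at (318,200) is open, and the pink cork is untouched.

>>> arm_command:
  increments: [0, 0, 0, 1.8, -0.4, 0, 0, 0, 0, 0, 3, -0.6, 0, 0, 0, 0, 0, 3.2, -0.7, 0, 0, 0, 0, 0, 3.2, -0.7, 0, 0, 0, 0, 0, 2.2, -0.4, 1, 0]

```text
time_s: 7.63
tool_pos: [635.4, 26.2, 189.3]
eef_rot: [-3.141, -0.052, -0.002]
force: [0.2, -0.1, 0.6]
grip_width: 0.178
finger_force: 60.4
```

>>> arm_command:
  increments: [0, 0, 0, 0, 0, 3, 0, 0, 0, 0, 0, 0, 3.5, 0, 0, 0, 0, 0, 0, 3.5, 0, 0, 0, 0, 0, 0, 2.5, 0, 0, 0, 0, 0, 0, 1, 0]

```text
time_s: 8.05
tool_pos: [630.2, 25.1, 49.4]
eef_rot: [-3.141, -0.053, 0.01]
force: [-0.4, -0.4, -0.4]
grip_width: 0.176
finger_force: 60.4
```

>>> arm_command:
  increments: [0, 0, 0, 0, 0, 0, 0, 0, 0, 0, 0, 0, 0, 0, 0, 0, 0, 0, 0, 0, 0]

```text
time_s: 8.3
tool_pos: [633.8, 25.4, 55.9]
eef_rot: [-3.141, -0.052, -0.003]
force: [0.1, 0.3, 0.7]
grip_width: 0.18
finger_force: 60.3
```

```bash
python3 tilt.py; python3 - <<'E'
from h import *
s=robot.state();M=R.from_rotvec(s['eef_rot']).as_matrix()
f=robot.grab_frame('wrist');P,_,_=cloud(f);r=np.hypot(P[:,0]-s['tool_pos'][0],P[:,1]-s['tool_pos'][1]);Q=P[(r<60)&(P[:,2]<15)]
print('floor',len(Q),np.percentile(Q[:,2],[5,50,95]))
E
python3 t.py s3
```

```text
2562 top z in tool -29.6 y mid 0.2469511024830049 cork left tilt 0.51 in-tool tilt [ 1.04 -0.49] world top [634.3  25.2  85.6]
tool left tilt -0.01 [633.8  25.4  55.9] [0.1 0.3 0.7] [ 0.06  0.02 -0.05] 8.3
floor 19120 [3.69327241 4.72081017 5.75024959]
[633.8  25.3  56. ] tool -z [-0.002 -0.     1.   ] left tilt -0.0 [0.2 0.3 0.4] [ 0.02 -0.02 -0.02] 60.349624156951904 8.4
```

>>> arm_command:
  increments: [0, 0, 0, 0, 0, 0.4, 0, 0, 0, 0, 0, 0, 0.4, 0, 0, 0, 0, 0, 0, 0.3, 0, 0, 0, 0, 0, 0, 0.15, 0, 0, 0, 0, 0, 0, 0, 0]

```text
time_s: 8.87
tool_pos: [632.6, 25.2, 41.2]
eef_rot: [-3.141, -0.052, 0.001]
force: [0.9, -0.2, -1.5]
grip_width: 0.176
finger_force: 60.4
```

>>> arm_command:
  increments: [0, 0, 0, 0, 0, 0.05, 0, 0, 0, 0, 0, 0, 0.05, 0, 0, 0, 0, 0, 0, 0, 0]

```text
time_s: 9.12
tool_pos: [632.9, 25.3, 40.8]
eef_rot: [-3.141, -0.052, -0.0]
force: [-0.7, 0.0, 0.1]
grip_width: 0.179
finger_force: 60.5
```

>>> arm_command:
  increments: [0, 0, 0, 0, 0, 0.05, 0, 0, 0, 0, 0, 0, 0, 0]

```text
time_s: 9.28
tool_pos: [633.0, 25.3, 40.7]
eef_rot: [-3.141, -0.052, -0.0]
force: [-1.9, 0.3, 6.2]
grip_width: 0.18
finger_force: 61.5
```

>>> arm_command:
  increments: [0, 0, 0, 0, 0, 0.05, 0, 0, 0, 0, 0, 0, 0, 0]

```text
time_s: 9.45
tool_pos: [633.1, 25.3, 40.7]
eef_rot: [3.141, 0.052, 0.001]
force: [-5.4, -0.3, 12.6]
grip_width: 0.18
finger_force: 62.6
```

```bash
python3 tilt.py
```

```text
2565 top z in tool -29.7 y mid 0.209289583981505 cork left tilt 0.3 in-tool tilt [ 1.18 -0.25] world top [633.8  25.1  70.4]
tool left tilt 0.01 [633.1  25.3  40.7] [-5.4 -0.3 12.6] [-0.18  1.18 -0.02] 9.45
```

>>> arm_command:
  increments: [0, 0, 0, 0, 0, -0.08, 0, 0, 0, 0, 0, 0, 0, 0, 0, 0, 0, 0, 0, 0, 0.2]
  force: 20

```text
time_s: 9.75
tool_pos: [632.9, 25.3, 40.6]
eef_rot: [-3.141, -0.052, -0.0]
force: [0.3, 0.1, 0.8]
grip_width: 0.2
finger_force: 0.0
```

>>> arm_command:
  increments: [0, 0, 0, 0, 0, 0, 0.24, 0, 0, 0, 0, 0, 0, 0.3, 0, 0, 0, 0, 0, 0, 0.5, 0, 0, 0, 0, 0, 0, 0.9, 0, 0, 0, 0, 0, 0, 0.9]

```text
time_s: 10.17
tool_pos: [632.8, 25.2, 40.6]
eef_rot: [-3.141, -0.052, 0.0]
force: [-0.6, -0.2, -0.4]
grip_width: 0.714
finger_force: 0.0
```

>>> arm_command:
  increments: [0, 0, 0, 0, 0, 0, 0.9, 0, 0, 0, 0, 0, -1, 0.9, 0, 0, 0, 0, 0, -2.5, 0.9, 0, 0, 0, 0, 0, -3.5, 0.9, 0, 0, 0, 0, 0, -3.5, 0.9]

```text
time_s: 10.58
tool_pos: [632.3, 25.4, 147.1]
eef_rot: [-3.141, -0.053, 0.002]
force: [0.4, 0.4, -0.3]
grip_width: 0.899
finger_force: 0.0
```

>>> arm_command:
  increments: [0, 0, 0, 0, 0, -3, 0.9, 0, 0, 0, 0, 0, -1.5, 0.9, 0, 0, 0, 0, 0, 0, 0.9, 0, 0, 0, 0, 0, 0, 0.9]

```text
time_s: 10.92
tool_pos: [633.1, 25.2, 191.9]
eef_rot: [3.141, 0.052, 0.003]
force: [0.6, -0.4, -1.3]
grip_width: 0.896
finger_force: 0.0
```

```bash
python3 - <<'E'
from h import *
s=robot.state();print(s['tool_pos'].round(1),s['force'].round(1),s['grip_width'],s['time_s'])
f=robot.grab_frame('wrist');save(f,'w4')
for o in ['blue_stopper','pink_stopper']:
    print(o,[(np.round(d['at']),round(d['confidence'],2)) for d in robot.search_frame(f,o)])
E
```

```text
[633.1  25.2 191.9] [ 0.6 -0.4 -1.3] 0.8955090512201985 10.9167
blue_stopper [(array([635.,  24.,  71.]), 0.62)]
pink_stopper []
```

View pics/w4.png

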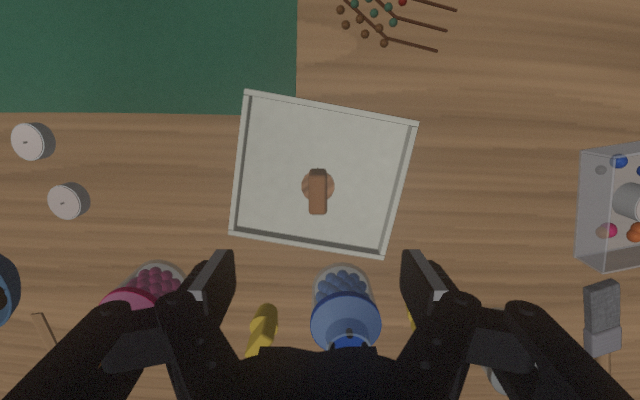

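The cork stands upright in the middle of the tray at (317,190), released, and the gripper is clear of it. The blue jar at (347,335) is open.

```bash
python3 -c "
from workcell import robot
print(robot.job_done())"
```

```text
the job is handed in; nothing more can be done
None
```

I rocked the blue jar's cork about 11° left and then 11° right, drew it out, lowered it into the white tray and released it standing upright; the pink cork was left alone, and the job was handed in at about 11 s.

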